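# Sort door rollers through the feed track's gauge

### The arm

A 6-joint arm with a two-finger parallel gripper is mounted at the origin on the work surface. World frame = base frame: x ahead of the robot, y to its left, z up, the work surface at z = 0. Lengths are in m, angles in degrees, forces in N, time in s.
With the tool pointing down it reaches from about 0.35 to 0.875 m from the base axis. Payload 4.2 kg.
Tool frame: the origin (TCP) lies where the fingers leave the gripper's body, on its centre line; the fingertips stand 70 mm ahead of it and the grasp point (between the pads) lies 51 mm ahead of it; z points along the fingers, y is the direction in which the jaws open and shut (so a half turn about z gives the same grasp; the last joint's range is limited). The gripper opens to 87 mm and grips with 3 to 60 N. Pads are 19 mm wide; open, the fingers measure 117 mm over their backs; the gripper's body (75 mm by 190 mm) begins 51 mm behind the grasp point.
Start: joints at [-58.006, 22.042, 0.453, 0, -68.411, -14.817], TCP at [0.185, -0.597, 0.292] pointing down, gripper open.
Joint ranges: [-179.83, 179.83], [-69.29, 118.12], [-61.27, 80.66], [-181.25, 117.63], [-171.15, -9.14], [-177.46, 177.46]. Speed limits (degrees/s): [159.86, 159.86, 180, 180, 180, 180].

### API

Orientations are given as a 3x3 rotation matrix whose columns are the frame's x, y, z axes.
In Python, from station import sense, capture, camera_model, finish_job gives the robot as it stands.
- The arm moves only by the shell command python3 -m inch 'ROWS'. ROWS is JSON, a list of rows, each an object with "hand": the closure, from 0 (fully open) to 1 (shut); "slide": the shift along the world's x, y, z in cm, a list of three; "yaw": the turn about the world's z in rad. A call has 1 to 10 rows; each row is the pose to reach, as a shift and turn from the pose commanded when the call began; what a row does not reach only later rows make up. A row lasts 1/8 s, in which the tool goes at most 62.5 mm and 10.7 degrees, less where a joint would pass 70% of its speed; a pose out of reach is approached as far as the arm can. A call with a gripper value outside its range is refused whole. The fingers move at their own pace and stop on an object; the grip force is fixed at half the most. Time passes only in rows, so rows that repeat a pose let the fingers close. It gives the time, the measured TCP pose, the force and the opening at its end, in the units of the state.
- sense(): the state, without advancing time (a new reading comes with each control period).
- capture(name): name is "side" or "top"; returns the picture (384x512x3 uint8, blue, green, red); there is no depth.
- camera_model(name): a dict with "mtx" (3x3 intrinsics, pixels), "xyz" and "orientation" of the camera in the world. Camera axes: x right, y up, looking along -z (the intrinsics and any distortion apply to the point x, -y, -z); pixel columns grow to the right and rows downward; lengths in m; the calibration is good to about 2 mm. A picture is of the moment at which its call begins. camera_model takes no time and is no camera call.
- finish_job(): hands the job in, once; it reports no verdict.
The state is a dict: "time_s": time; "joints": joint angles; "joint_velocities": joint speeds; "effort": joint torques, N m; "tcp_pos": TCP position; "ee_rot": TCP orientation; "wrist_force": force on the tool from outside, world axes, zero at the start; "moment": the same for the moment, N m; "gripper_width": opening from 0.0 (shut) to 1.0 (fully open).
Only numpy, scipy, OpenCV 4.12 (cv2) and the standard library are available. Lean on these libraries where they do the work, as an engineer would, in place of code of your own. Each camera call takes 0.05 s, during which the arm holds its last target. There are 200 camera calls.

### The job

Sort the three door rollers at the feed track's gauge: with the wheel flat on the bench and the spindle up, slide each roller that fits through the throat into the track until its wheel is wholly under the cover, and leave it there upright. One that will not go through is oversize: do not force it, put it in the small black reject bin instead. Leave the other things on the bench where they are.

Things in the scene. Friction and masses are not known exactly. Their poses are not given: they have to be found in the camera images.
- roller_a: one of three like door rollers, standing on its wheel: white nylon wheel lying flat, 10 mm thick, diameter 30 mm (right) or 34 mm (oversize), not told which; plain steel spindle, diameter 12 mm on all, up from the wheel's centre to 60 mm above the bench (grip it from above). About 70 g. Origin: centre of the wheel's underside; z up the spindle.
- roller_b: one of three like door rollers, standing on its wheel: white nylon wheel lying flat, 10 mm thick, diameter 30 mm (right) or 34 mm (oversize), not told which; plain steel spindle, diameter 12 mm on all, up from the wheel's centre to 60 mm above the bench (grip it from above). About 70 g. Origin: centre of the wheel's underside; z up the spindle.
- roller_c: one of three like door rollers, standing on its wheel: white nylon wheel lying flat, 10 mm thick, diameter 30 mm (right) or 34 mm (oversize), not told which; plain steel spindle, diameter 12 mm on all, up from the wheel's centre to 60 mm above the bench (grip it from above). About 70 g. Origin: centre of the wheel's underside; z up the spindle.
- track: aluminium feed track fixed on the bench. Origin on the bench; x points INTO the track, y across, z up. Flared open mouth at the -x end, gauge throat, then a straight covered channel to an end stop. Rollers slide along +x, wheel flat on the bench (no other floor), spindle up through the slit. Outside 56 mm wide, 83 mm at the mouth; highest point 18 mm. The throat is the only way in.
- track_mouth (a point): middle of the open mouth at bench level, x = -75 mm in the track's frame; here the flared lead-in walls (18 mm high, 8 mm thick, open above) stand 60 mm apart and close in to the throat 30 mm further on
- track_throat (a point): middle of the gauge throat at bench level, x = -45 mm in the track's frame, 32 mm wide: a 30 mm wheel slides through freely, a 34 mm wheel stops with its centre at about x = -50 mm. The cover begins here. A push of 5 N is enough to tell
- track_end (a point): middle of the end stop's inner face at bench level, x = +50 mm in the track's frame. From throat to here the channel is 32 mm wide, 95 mm long (two rollers fit one behind the other), its cover 14 mm (underside) to 18 mm (top) above the bench, slit for the spindle 17 mm wide
- reject_bin: small square open black plastic bin, outside 120 x 120 mm and 40 mm high, walls and floor about 4 mm thick, fixed. Origin: centre of its underside on the bench; z up.
- cap_a: grey moulded roller housing, 40 x 26 x 22 mm high, a bystander; origin centre of its underside.
- cap_b: grey moulded roller housing, 40 x 26 x 22 mm high, a bystander; origin centre of its underside.
- cap_c: grey moulded roller housing, 40 x 26 x 22 mm high, a bystander; origin centre of its underside.
- cap_d: grey moulded roller housing, 40 x 26 x 22 mm high, a bystander; origin centre of its underside.
- bracket: small steel angle bracket, 45 x 32 mm, 28 mm high at one end, a bystander; origin centre of its underside
- washer: white nylon washer, diameter 28 mm, 6 mm high, lying flat, a bystander; origin centre of its underside
- driver: black electric screwdriver lying along its x axis, about 215 mm long, 36 mm wide and high, a bystander; origin below its body, on the bench
There are look-alikes about, which are no part of the job. What is shaped like the roller_a but blue or purple is not meant.

How it is judged:
By the outcome, as a careful person would: the job done as asked, in the order asked, and still so for the second after the job is handed in, with the robot touching nothing.
It also fails if it takes over 72 s, if anything falls off the work surface, if the arm or the gripper's body presses on something with over 40 N, if the wrist force passes 120 N, or if a joint passes its speed limit or range.

## Working session

There is one attempt and no reset: what is moved stays moved. The work goes in short steps, Python scripts to look and compute and a shell command to move; the robot and the scene stay as the last step left them, time stands still between calls to the robot, and variables do not carry over. Pictures are saved under pics/ and viewed, about 8 in all and at most 12, crops included, and the job is handed in when it is done.

```bash
mkdir -p pics; python3 - <<'E'
from station import *
import cv2
for n in("top","side"):
    cv2.imwrite(f"pics/{n}0.png",capture(n)); m=camera_model(n); print(n,m)
s=sense(); print(s)
E
```

```text
top {'mtx': array([[396.21529045,   0.        , 254.41270174],
       [  0.        , 396.21529045, 189.25163467],
       [  0.        ,   0.        ,   1.        ]]), 'xyz': array([0.34524363, 0.05049411, 1.09631635]), 'orientation': array([[-0.01651832,  0.97628973, -0.21583677],
       [-0.99986229, -0.01578413,  0.00512499],
       [ 0.00159668,  0.2158917 ,  0.97641601]])}
side {'mtx': array([[378.90782765,   0.        , 252.37551295],
       [  0.        , 378.90782765, 198.43772924],
       [  0.        ,   0.        ,   1.        ]]), 'xyz': array([0.27264385, 0.81496196, 0.64161864]), 'orientation': array([[-0.93252148,  0.22320643, -0.28387071],
       [-0.36109509, -0.56821207,  0.73942233],
       [ 0.00374506,  0.79203152,  0.6104687 ]])}
{'time_s': 0.1, 'joints': array([-5.80058761e+01,  2.20886537e+01,  3.86722092e-01, -2.39811321e-02,
       -6.84119311e+01, -1.48176574e+01]), 'joint_velocities': array([-0.0552476 , -0.07348584,  0.19814926,  0.11538828,  0.01551334,
        0.00536528]), 'effort': array([-2.16551325e-04, -3.91689599e+01,  1.87932783e+01,  4.23201039e+00,
        1.34060168e-02, -8.43691964e-05]), 'tcp_pos': array([ 0.18448164, -0.59673066,  0.29124205]), 'ee_rot': array([[-9.55445273e-01, -2.95167424e-01, -7.22835669e-04],
       [-2.95168280e-01,  9.55443409e-01,  1.89159563e-03],
       [ 1.32291167e-04,  2.02067426e-03, -9.99997950e-01]]), 'wrist_force': array([-0.35398053, -0.54091104, -0.04150205]), 'moment': array([-0.00112184,  0.00344459,  0.01724289]), 'gripper_width': 1.0020911743592036}
```

View pics/top0.png

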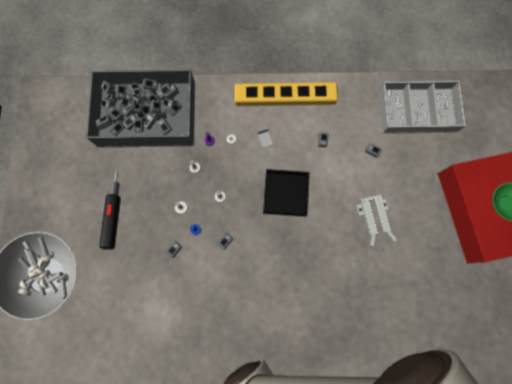

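View pics/side0.png

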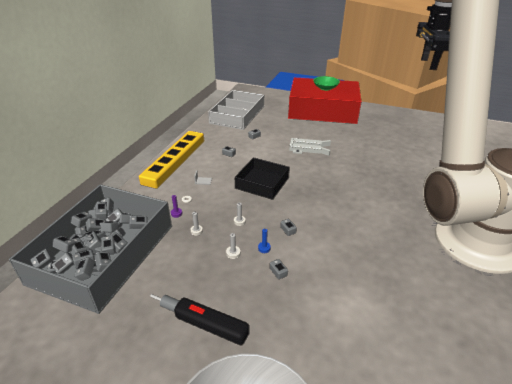

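Things that could be mistaken for a roller in the top view: white ones at (195,167), (181,208) and (220,197); the flat white washer at (231,139); a purple one at (209,139) and a blue one at (195,230), both excluded. I'll measure these and check them in a crop, along with the track and bin.

```bash
cat > h.py <<'E'
import numpy as np, cv2
from station import *
def ray(n,uv):
    m=camera_model(n); K=m["mtx"]; uv=np.atleast_2d(uv).astype(float)
    d=np.c_[(uv[:,0]-K[0,2])/K[0,0],-(uv[:,1]-K[1,2])/K[1,1],-np.ones(len(uv))]@np.array(m["orientation"]).T
    return np.array(m["xyz"]),d
def onz(n,uv,z):
    c,d=ray(n,uv); return (c+d*((z-c[2])/d[:,2:]))[:,:2]
def proj(n,P):
    m=camera_model(n); K=m["mtx"]; p=(np.atleast_2d(P)-m["xyz"])@np.array(m["orientation"])
    return np.c_[K[0,2]-K[0,0]*p[:,0]/p[:,2],K[1,2]+K[1,1]*p[:,1]/p[:,2]]
E
python3 - <<'E'
from h import *
t=cv2.imread("pics/top0.png");s=cv2.imread("pics/side0.png")
def blobs(n,im,roi,lo):
    x0,y0,x1,y1=roi; hsv=cv2.cvtColor(im,cv2.COLOR_BGR2HSV)
    m=((hsv[...,2]>lo)&(hsv[...,1]<50)).astype(np.uint8); k=np.zeros_like(m);k[y0:y1,x0:x1]=m[y0:y1,x0:x1]
    _,_,st,c=cv2.connectedComponentsWithStats(k)
    for a,b in zip(st[1:],c[1:]):
        if a[4]>25: print(n,a,b.round(1),onz(n,b,.01).round(4))
blobs("top",t,(160,125,245,220),185); blobs("side",s,(170,180,260,265),185); blobs("top",t,(350,185,405,250),170)
a=cv2.resize(t[125:250,160:260],None,fx=4,fy=4,interpolation=3)
b=cv2.resize(t[185:255,350:405],None,fx=7,fy=7,interpolation=3)[:500]
c=np.zeros((500,790,3),np.uint8);c[:,:400]=a;c[:490,400:785]=b;cv2.imwrite("pics/c1.png",c)
# bin
print("bin",onz("top",[(265,170),(310,171),(308,216),(263,214)],.04))
E
```

```text
top [227 135   9   8  45] [230.9 138.4] [[0.7368 0.1103]]
top [190 163  10   9  30] [194.5 168. ] [[0.6499 0.214 ]]
top [215 192  10  10  35] [219.5 197.2] [[0.5643 0.1427]]
top [175 202  12  11  63] [181.1 207.8] [[0.536  0.2494]]
side [182 196  10   7  47] [186.1 198.5] [[0.7344 0.1164]]
side [234 216  11  10  54] [238.5 220.7] [[0.5656 0.1492]]
side [191 225  11  10  55] [195.5 230.2] [[0.6505 0.2204]]
side [226 246  14  13 103] [232.4 252.4] [[0.5355 0.2568]]
top [362 195  34  50 533] [376.  215.5] [[ 0.5054 -0.2906]]
bin [[ 0.632684    0.01483167]
 [ 0.62783119 -0.10925581]
 [ 0.50270752 -0.0980088 ]
 [ 0.51011293  0.02295211]]
```

View pics/c1.png

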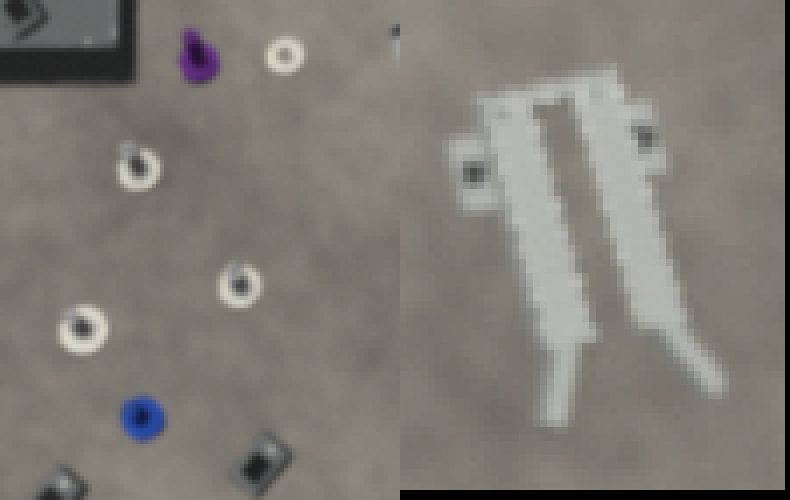

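```bash
python3 - <<'E'
from h import *
f=lambda X,Y:(350+(X-400+.5)/7-.5,185+(Y+.5)/7-.5)
P=dict(sl_end=(533,105),sl_fr=(596,343),sr_end=(574,95),sr_fr=(634,325),ol_end=(477,92),or_end=(617,66),mouthL=(541,427),mouthLi=(568,427),mouthRi=(704,395),mouthR=(726,382))
W={k:onz("top",f(*v),.018)[0] for k,v in P.items()}
for k,v in W.items(): print(k,v.round(4))
for a,b in (("sl_fr","sl_end"),("sr_fr","sr_end")):
    d=W[b]-W[a]; print(np.degrees(np.arctan2(d[1],d[0])),np.linalg.norm(d))
# edge based: bright mask of the track, centroids of left/right plates via side view too
s=cv2.imread("pics/side0.png")
cv2.imwrite("pics/c2.png",cv2.resize(s[125:165,280:340],None,fx=12,fy=12,interpolation=3))
E
```

```text
sl_end [ 0.5492 -0.2712]
sl_fr [ 0.4547 -0.2882]
sr_end [ 0.553  -0.2877]
sr_fr [ 0.4614 -0.3036]
ol_end [ 0.5548 -0.2494]
or_end [ 0.5644 -0.3058]
mouthL [ 0.4226 -0.2643]
mouthLi [ 0.4225 -0.2747]
mouthRi [ 0.4339 -0.3284]
mouthR [ 0.4388 -0.3374]
10.245153125801268 0.09603870607616213
9.849764797817535 0.09289197523880335
```

View pics/c2.png

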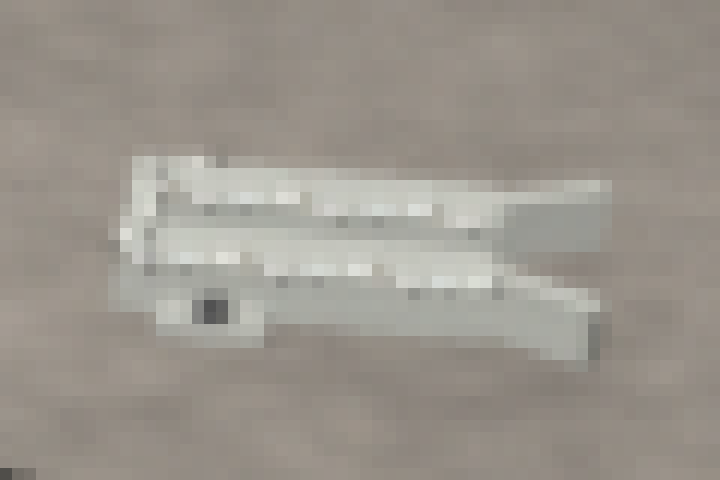

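The crop confirms the three white rollers at (195,167), (181,208) and (220,197); the last of these is the first target. In this view the washer has no spindle. The track's yaw is about 10°, its throat is near (0.458, -0.296) and its mouth opens toward the robot.

```bash
python3 -m inch '[{"hand":0.4,"slide":[38.1,74.3,0],"yaw":1.446},{"hand":0.4,"slide":[38.1,74.3,0],"yaw":1.446},{"hand":0.4,"slide":[38.1,74.3,0],"yaw":1.446},{"hand":0.4,"slide":[38.1,74.3,0],"yaw":1.446},{"hand":0.4,"slide":[38.1,74.3,0],"yaw":1.446},{"hand":0.4,"slide":[38.1,74.3,0],"yaw":1.446},{"hand":0.4,"slide":[38.1,74.3,0],"yaw":1.446},{"hand":0.4,"slide":[38.1,74.3,0],"yaw":1.446},{"hand":0.4,"slide":[38.1,74.3,0],"yaw":1.446},{"hand":0.4,"slide":[38.1,74.3,0],"yaw":1.446}]'; python3 -c "
from station import *;print(sense())"
```

```text
time_s: 1.35
tcp_pos: [0.4701, -0.0389, 0.2923]
ee_rot: [[0.175, -0.985, 0.0], [-0.985, -0.175, 0.0], [-0.0, -0.0, -1.0]]
wrist_force: [0.6, -0.0, 0.3]
gripper_width: 0.601
{'time_s': 1.35, 'joints': array([ 1.50718369e+01,  6.95298593e+00, -2.01717738e+01, -1.01007835e-03,
       -6.28700788e+01, -5.01780898e+00]), 'joint_velocities': array([ 51.01065799,  17.02507989,  19.69235174,   0.22426018,
        -2.44227282, -50.84862387]), 'effort': array([ -2.67711304, -26.66873038,  16.71429992,   3.79839957,
        -0.04781578,   0.57482086]), 'tcp_pos': array([ 0.47009754, -0.03889482,  0.29227003]), 'ee_rot': array([[ 1.74568826e-01, -9.84644971e-01,  8.29056337e-05],
       [-9.84644974e-01, -1.74568824e-01,  3.85744201e-05],
       [-2.35093698e-05, -8.83665067e-05, -9.99999996e-01]]), 'wrist_force': array([ 0.60960205, -0.01565339,  0.34781182]), 'moment': array([-0.05641691, -0.01152519,  0.07989029]), 'gripper_width': 0.6013142833706537}
```

```bash
python3 -m inch '[{"hand":0.4,"slide":[9.6,18.5,0],"yaw":0},{"hand":0.4,"slide":[9.6,18.5,0],"yaw":0},{"hand":0.4,"slide":[9.6,18.5,0],"yaw":0},{"hand":0.4,"slide":[9.6,18.5,-6],"yaw":0},{"hand":0.4,"slide":[9.6,18.5,-12],"yaw":0},{"hand":0.4,"slide":[9.6,18.5,-12],"yaw":0}]'; python3 - <<'E'
from h import *
t=capture("top");s=capture("side")
x=sense()["tcp_pos"];print(x)
for n in("top","side"): print(n,proj(n,[[x[0],x[1],x[2]-.07],[x[0],x[1],.06],[x[0],x[1],.0]]).round(1))
c=np.zeros((420,800,3),np.uint8)
c[:,:400]=cv2.resize(t[130:235,170:270],None,fx=4,fy=4,interpolation=3)
c[:,400:]=cv2.resize(s[150:255,190:290],None,fx=4,fy=4,interpolation=3)
cv2.imwrite("pics/c3.png",c)
E
```

```text
time_s: 2.1
tcp_pos: [0.5628, 0.1429, 0.1671]
ee_rot: [[0.174, -0.985, -0.012], [-0.985, -0.174, -0.006], [0.004, 0.013, -1.0]]
wrist_force: [0.6, -0.5, 0.6]
gripper_width: 0.601
[0.56669081 0.14410357 0.17354969]
top [[215.9 189.1]
 [217.4 192.6]
 [219.3 197. ]]
side [[238.2 189.8]
 [238.5 204. ]
 [239.  222.4]]
```

View pics/c3.png

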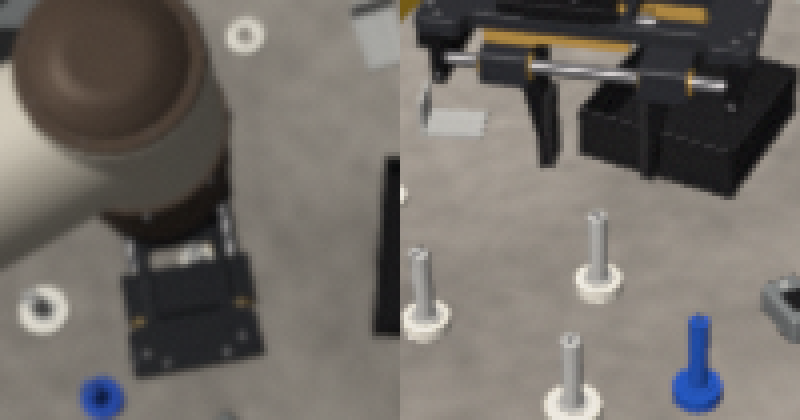

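The side view shows the jaws straddling the chosen spindle (its top is at about (239,203), against a predicted (238.5,204)). Descend and grip.

```bash
python3 -m inch '[{"hand":0.4,"slide":[0,0,-4],"yaw":0},{"hand":0.4,"slide":[0,0,-7.8],"yaw":0},{"hand":0.4,"slide":[0,0,-7.8],"yaw":0},{"hand":1,"slide":[0,0,-7.8],"yaw":0},{"hand":1,"slide":[0,0,-7.8],"yaw":0},{"hand":1,"slide":[0,0,-7.8],"yaw":0},{"hand":1,"slide":[0,0,-7.8],"yaw":0},{"hand":1,"slide":[0,0,-3],"yaw":0},{"hand":1,"slide":[0,0,0],"yaw":0},{"hand":1,"slide":[0,0,0],"yaw":0}]'
```

```text
time_s: 3.45
tcp_pos: [0.5671, 0.1447, 0.1752]
ee_rot: [[0.175, -0.985, 0.006], [-0.985, -0.175, 0.003], [-0.002, -0.006, -1.0]]
wrist_force: [1.2, -0.5, -0.7]
gripper_width: 0.012
```

```bash
python3 - <<'E'
from h import *
s=capture("side");x=sense();print(x["gripper_width"],x["wrist_force"],x["tcp_pos"])
cv2.imwrite("pics/c4.png",cv2.resize(s[150:260,180:290],None,fx=5,fy=5,interpolation=3))
E
```

```text
0.00280711590539449 [ 0.09604947 -0.33858647  0.04865996] [0.56597485 0.14426221 0.17326362]
```

View pics/c4.png

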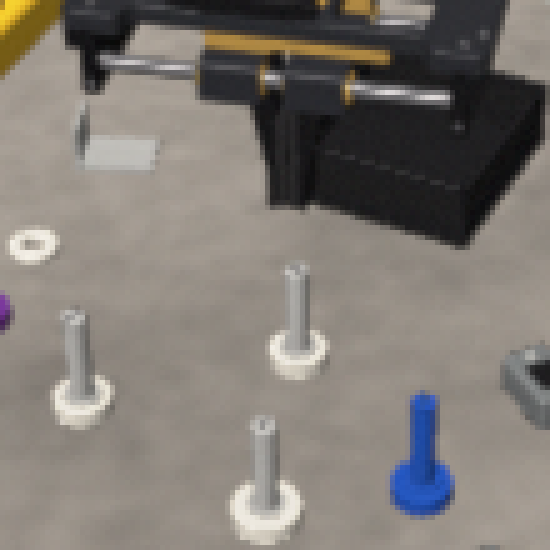

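The roller is still standing at (239,203) and hasn't moved, and the empty fingers are shut above it. The fingers are probably slow, and the lift began before they closed. I'll try again and check the opening.

```bash
python3 -m inch '[{"hand":0.6,"slide":[0,0,0],"yaw":0},{"hand":0.6,"slide":[0,0,0],"yaw":0},{"hand":0.6,"slide":[0,0,0],"yaw":0},{"hand":0.6,"slide":[0,0,0],"yaw":0}]'; python3 -m inch '[{"hand":0.6,"slide":[0,0,-4],"yaw":0},{"hand":0.6,"slide":[0,0,-7.8],"yaw":0},{"hand":0.6,"slide":[0,0,-7.8],"yaw":0},{"hand":0.6,"slide":[0,0,-7.8],"yaw":0},{"hand":1,"slide":[0,0,-7.8],"yaw":0},{"hand":1,"slide":[0,0,-7.8],"yaw":0},{"hand":1,"slide":[0,0,-7.8],"yaw":0},{"hand":1,"slide":[0,0,-7.8],"yaw":0}]'
```

```text
time_s: 4.0
tcp_pos: [0.5657, 0.144, 0.1718]
ee_rot: [[0.174, -0.985, -0.001], [-0.985, -0.174, -0.0], [0.0, 0.001, -1.0]]
wrist_force: [0.8, 0.3, -0.0]
gripper_width: 0.356
time_s: 5.0
tcp_pos: [0.566, 0.1441, 0.0948]
ee_rot: [[0.174, -0.985, 0.001], [-0.985, -0.174, 0.0], [-0.0, -0.001, -1.0]]
wrist_force: [0.1, -0.1, 2.1]
gripper_width: 0.127
```

```bash
python3 -m inch '[{"hand":1,"slide":[0,0,0],"yaw":0},{"hand":1,"slide":[0,0,2],"yaw":0},{"hand":1,"slide":[0,0,6],"yaw":0},{"hand":1,"slide":[0,0,6],"yaw":0},{"hand":1,"slide":[0,0,6],"yaw":0}]'
```

```text
time_s: 5.62
tcp_pos: [0.5651, 0.1438, 0.1536]
ee_rot: [[0.174, -0.985, -0.001], [-0.985, -0.174, -0.0], [-0.0, 0.001, -1.0]]
wrist_force: [-1.1, 0.3, -0.2]
gripper_width: 0.124
```

```bash
python3 -m inch '[{"hand":1,"slide":[-13.7,-44.5,2],"yaw":0},{"hand":1,"slide":[-13.7,-44.5,2],"yaw":0},{"hand":1,"slide":[-13.7,-44.5,2],"yaw":0},{"hand":1,"slide":[-13.7,-44.5,2],"yaw":0},{"hand":1,"slide":[-13.7,-44.5,2],"yaw":0},{"hand":1,"slide":[-13.7,-44.5,2],"yaw":0},{"hand":1,"slide":[-13.7,-44.5,2],"yaw":0},{"hand":1,"slide":[-13.7,-44.5,0],"yaw":0},{"hand":1,"slide":[-13.7,-44.5,-2],"yaw":0},{"hand":1,"slide":[-13.7,-44.5,-2],"yaw":0}]'; python3 - <<'E'
from h import *
t=capture("top");s=capture("side")
x=sense();print(x["tcp_pos"],x["gripper_width"],x["wrist_force"]);x=x["tcp_pos"]
a=x[2]-.094
for n in("top","side"): print(n,proj(n,[[x[0],x[1],a+.06],[x[0],x[1],a]]).round(1))
c=np.zeros((560,800,3),np.uint8)
c[:,:400]=cv2.resize(t[185:255,350:400],None,fx=8,fy=8,interpolation=3)
c[:480,400:]=cv2.resize(s[110:170,280:330],None,fx=8,fy=8,interpolation=3)
cv2.imwrite("pics/c5.png",c)
E
```

```text
time_s: 6.88
tcp_pos: [0.4267, -0.3007, 0.1316]
ee_rot: [[0.173, -0.985, -0.006], [-0.985, -0.173, 0.003], [-0.004, 0.006, -1.0]]
wrist_force: [0.2, -0.1, -0.2]
gripper_width: 0.127
[ 0.42865514 -0.30074722  0.13378547] 0.13015474429697038 [1.08580393 0.45946904 0.33346527]
top [[393.4 240.4]
 [385.6 242.4]]
side [[333.  122.8]
 [330.5 139.6]]
```

View pics/c5.png

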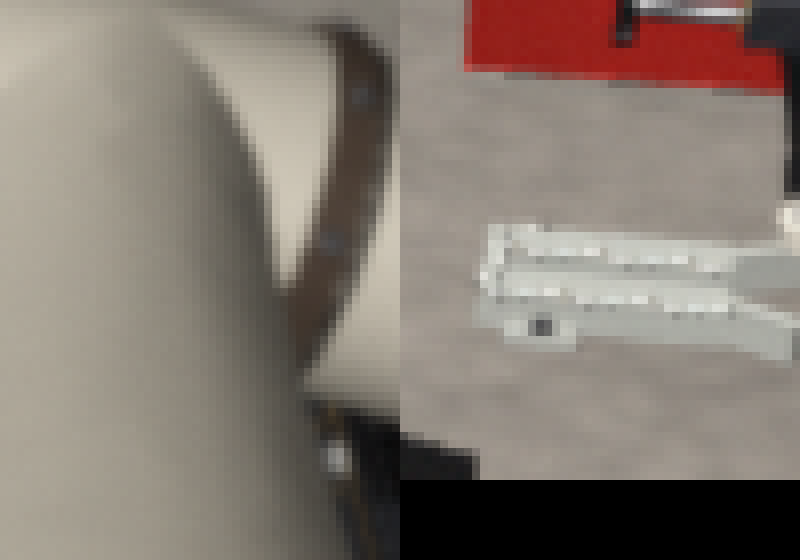

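```bash
python3 -m inch '[{"hand":1,"slide":[0,0,-2.5],"yaw":0},{"hand":1,"slide":[0,0,-3.9],"yaw":0},{"hand":1,"slide":[0,0,-3.9],"yaw":0},{"hand":1,"slide":[0,0,-3.9],"yaw":0},{"hand":0.82,"slide":[0,0,-3.9],"yaw":0},{"hand":0.82,"slide":[0,0,-3.9],"yaw":0},{"hand":0.82,"slide":[0,0,-3.9],"yaw":0}]'; python3 -m inch '[{"hand":0.82,"slide":[0.5,0.09,0],"yaw":0},{"hand":0.82,"slide":[1,0.18,0],"yaw":0},{"hand":0.82,"slide":[1.5,0.26,0],"yaw":0},{"hand":0.82,"slide":[2,0.35,0],"yaw":0}]';  python3 - <<'E'
from h import *
s=capture("side")
x=sense();print(x["tcp_pos"],x["gripper_width"],x["wrist_force"]);x=x["tcp_pos"]
cv2.imwrite("pics/c6.png",cv2.resize(s[110:170,280:350],None,fx=9,fy=9,interpolation=3))
E
```

```text
time_s: 7.85
tcp_pos: [0.4289, -0.301, 0.0955]
ee_rot: [[0.174, -0.985, 0.0], [-0.985, -0.174, -0.0], [0.0, -0.0, -1.0]]
wrist_force: [-0.0, -0.3, 0.6]
gripper_width: 0.176
time_s: 8.35
tcp_pos: [0.4489, -0.2974, 0.0953]
ee_rot: [[0.174, -0.985, -0.001], [-0.985, -0.174, 0.0], [-0.0, 0.001, -1.0]]
wrist_force: [-1.8, 0.3, 0.9]
gripper_width: 0.183
[ 0.44976897 -0.29741101  0.09530532] 0.17949938709389704 [-0.33607403 -0.62578072  0.27352834]
```

View pics/c6.png

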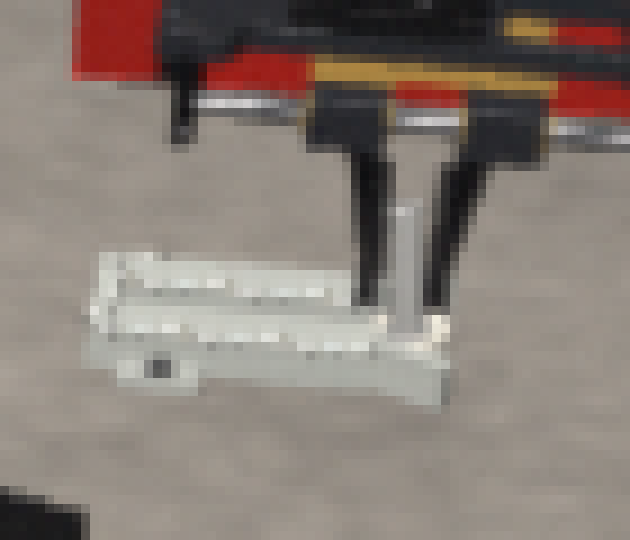

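The roller is caged upright between the jaws inside the flared mouth. I'll push gently and watch the force.

```bash
python3 -m inch '[{"hand":0.82,"slide":[0.3,0.05,0],"yaw":0},{"hand":0.82,"slide":[0.6,0.11,0],"yaw":0},{"hand":0.82,"slide":[0.8,0.14,0],"yaw":0}]'; python3 -m inch '[{"hand":0.82,"slide":[0.2,0.035,0],"yaw":0},{"hand":0.82,"slide":[0.4,0.07,0],"yaw":0}]';python3 -m inch '[{"hand":0.82,"slide":[0.2,0.035,0],"yaw":0},{"hand":0.82,"slide":[0.4,0.07,0],"yaw":0}]'
```

```text
time_s: 8.78
tcp_pos: [0.457, -0.296, 0.0952]
ee_rot: [[0.174, -0.985, 0.0], [-0.985, -0.174, -0.0], [0.0, -0.0, -1.0]]
wrist_force: [-0.8, -0.1, 2.5]
gripper_width: 0.18
time_s: 9.02
tcp_pos: [0.4608, -0.2953, 0.0953]
ee_rot: [[0.174, -0.985, -0.0], [-0.985, -0.174, -0.0], [-0.0, 0.0, -1.0]]
wrist_force: [-0.2, -0.6, 2.3]
gripper_width: 0.179
time_s: 9.28
tcp_pos: [0.4648, -0.2946, 0.0952]
ee_rot: [[0.174, -0.985, -0.0], [-0.985, -0.174, 0.0], [-0.0, 0.0, -1.0]]
wrist_force: [-1.9, -0.5, 1.5]
gripper_width: 0.177
```

It's past the x=-50 stop point at under 2 N, so it fits. Continue in.

```bash
python3 -m inch '[{"hand":0.82,"slide":[0.5,0.09,0],"yaw":0},{"hand":0.82,"slide":[1,0.18,0],"yaw":0},{"hand":0.82,"slide":[1.5,0.26,0],"yaw":0},{"hand":0.82,"slide":[2,0.35,0],"yaw":0},{"hand":0.82,"slide":[2.5,0.44,0],"yaw":0},{"hand":0.82,"slide":[3,0.53,0],"yaw":0}]'; python3 -m inch '[{"hand":0.82,"slide":[0.5,0.09,0],"yaw":0},{"hand":0.82,"slide":[1,0.18,0],"yaw":0},{"hand":0.82,"slide":[1.5,0.26,0],"yaw":0},{"hand":0.82,"slide":[2,0.35,0],"yaw":0},{"hand":0.82,"slide":[2.5,0.44,0],"yaw":0},{"hand":0.82,"slide":[3,0.53,0],"yaw":0},{"hand":0.82,"slide":[3.4,0.6,0],"yaw":0},{"hand":0.82,"slide":[3.4,0.6,0],"yaw":0}]'
```

```text
time_s: 10.02
tcp_pos: [0.4945, -0.2892, 0.0952]
ee_rot: [[0.174, -0.985, -0.001], [-0.985, -0.174, 0.0], [-0.001, 0.001, -1.0]]
wrist_force: [-5.2, 0.8, 5.4]
gripper_width: 0.179
time_s: 11.02
tcp_pos: [0.5282, -0.283, 0.0953]
ee_rot: [[0.174, -0.985, -0.002], [-0.985, -0.174, 0.001], [-0.001, 0.002, -1.0]]
wrist_force: [-6.1, 0.8, 5.6]
gripper_width: 0.183
```

```bash
python3 -m inch '[{"hand":0.82,"slide":[-0.15,-0.03,0],"yaw":0},{"hand":0.6,"slide":[-0.15,-0.03,0],"yaw":0},{"hand":0.6,"slide":[-0.15,-0.03,0],"yaw":0},{"hand":0.6,"slide":[-0.15,-0.03,0],"yaw":0},{"hand":0.6,"slide":[-0.15,-0.03,5],"yaw":0},{"hand":0.6,"slide":[-0.15,-0.03,10],"yaw":0},{"hand":0.6,"slide":[-0.15,-0.03,11],"yaw":0}]'; python3 -m inch '[{"hand":0.5,"slide":[12.4,49.9,0],"yaw":-1.571},{"hand":0.5,"slide":[12.4,49.9,0],"yaw":-1.571},{"hand":0.5,"slide":[12.4,49.9,0],"yaw":-1.571},{"hand":0.5,"slide":[12.4,49.9,0],"yaw":-1.571},{"hand":0.5,"slide":[12.4,49.9,0],"yaw":-1.571},{"hand":0.5,"slide":[12.4,49.9,0],"yaw":-1.571},{"hand":0.5,"slide":[12.4,49.9,0],"yaw":-1.571},{"hand":0.5,"slide":[12.4,49.9,0],"yaw":-1.571},{"hand":0.5,"slide":[12.4,49.9,0],"yaw":-1.571},{"hand":0.5,"slide":[12.4,49.9,0],"yaw":-1.571}]';  python3 - <<'E'
from h import *
t=capture("top");s=capture("side")
x=sense();print(x["tcp_pos"],x["gripper_width"],x["wrist_force"],x["joints"]);x=x["tcp_pos"]
for n in("top","side"): print(n,proj(n,[[x[0],x[1],.06],[x[0],x[1],.0]]).round(1))
c=np.zeros((560,800,3),np.uint8)
c[:,:400]=cv2.resize(t[185:255,350:400],None,fx=8,fy=8,interpolation=3)
c[:,400:]=cv2.resize(s[130:270,150:250],None,fx=4,fy=4,interpolation=3)
cv2.imwrite("pics/c7.png",c)
E
```

```text
time_s: 11.9
tcp_pos: [0.5294, -0.2843, 0.2096]
ee_rot: [[0.175, -0.985, 0.009], [-0.985, -0.175, -0.003], [0.004, -0.008, -1.0]]
wrist_force: [-0.3, -0.1, -1.3]
gripper_width: 0.4
time_s: 13.15
tcp_pos: [0.6512, 0.2181, 0.2035]
ee_rot: [[-0.984, -0.177, -0.001], [-0.177, 0.984, -0.0], [0.001, -0.0, -1.0]]
wrist_force: [-1.3, -0.5, -0.0]
gripper_width: 0.5
[0.65085153 0.21527522 0.20411645] 0.49925525872173077 [-0.54872708 -0.33031379 -0.3846562 ] [ 3.17767432e+01  3.16167752e+01  3.19884540e+00 -1.68871788e-02
 -6.16865350e+01 -1.11680678e+02]
top [[191.3 162.8]
 [194.6 168.6]]
side [[194.5 213.3]
 [196.7 231.8]]
```

View pics/c7.png

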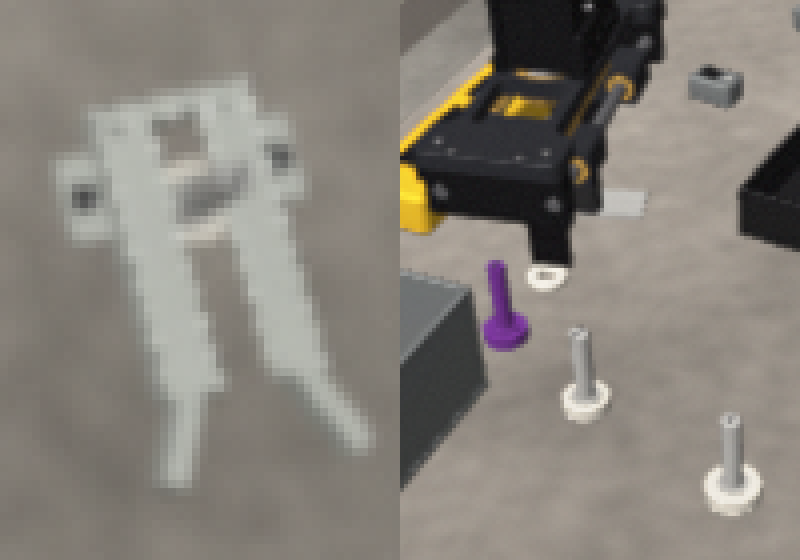

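The first roller is upright in the channel (spindle at crop (180–245,180–205), the lean matches perspective). The jaws are lined up over the second. Descend, grip and lift.

```bash
python3 -m inch '[{"hand":0.55,"slide":[0,0,-5],"yaw":0},{"hand":0.55,"slide":[0,0,-10],"yaw":0},{"hand":0.55,"slide":[0,0,-11],"yaw":0},{"hand":0.55,"slide":[0,0,-11],"yaw":0},{"hand":1,"slide":[0,0,-11],"yaw":0},{"hand":1,"slide":[0,0,-11],"yaw":0},{"hand":1,"slide":[0,0,-11],"yaw":0},{"hand":1,"slide":[0,0,-11],"yaw":0},{"hand":1,"slide":[0,0,-11],"yaw":0}]'; python3 -m inch '[{"hand":1,"slide":[0,0,3],"yaw":0},{"hand":1,"slide":[0,0,8],"yaw":0},{"hand":1,"slide":[0,0,8],"yaw":0}]'
```

```text
time_s: 14.38
tcp_pos: [0.6515, 0.2155, 0.0959]
ee_rot: [[-0.985, -0.174, 0.001], [-0.174, 0.985, 0.0], [-0.001, 0.0, -1.0]]
wrist_force: [-0.3, -1.0, 3.5]
gripper_width: 0.131
time_s: 14.75
tcp_pos: [0.6534, 0.2164, 0.1803]
ee_rot: [[-0.985, -0.175, 0.009], [-0.175, 0.985, 0.004], [-0.009, 0.002, -1.0]]
wrist_force: [-0.6, 0.7, -1.1]
gripper_width: 0.127
```

```bash
python3 -m inch '[{"hand":1,"slide":[-22.2,-51.7,0],"yaw":1.571},{"hand":1,"slide":[-22.2,-51.7,0],"yaw":1.571},{"hand":1,"slide":[-22.2,-51.7,0],"yaw":1.571},{"hand":1,"slide":[-22.2,-51.7,0],"yaw":1.571},{"hand":1,"slide":[-22.2,-51.7,0],"yaw":1.571},{"hand":1,"slide":[-22.2,-51.7,0],"yaw":1.571},{"hand":1,"slide":[-22.2,-51.7,0],"yaw":1.571},{"hand":1,"slide":[-22.2,-51.7,0],"yaw":1.571},{"hand":1,"slide":[-22.2,-51.7,0],"yaw":1.571},{"hand":1,"slide":[-22.2,-51.7,0],"yaw":1.571}]'; python3 -m inch '[{"hand":1,"slide":[0,0,-2],"yaw":0},{"hand":1,"slide":[0,0,-4],"yaw":0},{"hand":1,"slide":[0,0,-4],"yaw":0}]'; python3 -c "
from station import *;x=sense();print(x['tcp_pos'],x['wrist_force'],x['gripper_width'])"
```

```text
time_s: 16.0
tcp_pos: [0.427, -0.3038, 0.1742]
ee_rot: [[0.171, -0.985, -0.002], [-0.985, -0.171, 0.001], [-0.001, 0.002, -1.0]]
wrist_force: [0.3, 0.5, -1.4]
gripper_width: 0.13
time_s: 16.38
tcp_pos: [0.4277, -0.3012, 0.1332]
ee_rot: [[0.173, -0.985, -0.005], [-0.985, -0.173, 0.002], [-0.003, 0.005, -1.0]]
wrist_force: [-0.4, -0.2, -0.6]
gripper_width: 0.127
[ 0.42774555 -0.30116363  0.13320216] [-0.44093609 -0.16490424 -0.55645131] 0.12749970157859408
```

```bash
python3 -m inch '[{"hand":1,"slide":[0,0,-2.5],"yaw":0},{"hand":1,"slide":[0,0,-3.8],"yaw":0},{"hand":1,"slide":[0,0,-3.8],"yaw":0},{"hand":0.82,"slide":[0,0,-3.8],"yaw":0},{"hand":0.82,"slide":[0,0,-3.8],"yaw":0},{"hand":0.82,"slide":[0,0,-3.8],"yaw":0},{"hand":0.82,"slide":[0.5,0.09,-3.9],"yaw":0},{"hand":0.82,"slide":[1,0.18,-3.9],"yaw":0},{"hand":0.82,"slide":[1.5,0.26,-3.9],"yaw":0},{"hand":0.82,"slide":[2,0.35,-3.9],"yaw":0}]'; python3 -m inch '[{"hand":0.82,"slide":[0.3,0.05,0],"yaw":0},{"hand":0.82,"slide":[0.5,0.09,0],"yaw":0}]'; python3 -m inch '[{"hand":0.82,"slide":[0.2,0.035,0],"yaw":0},{"hand":0.82,"slide":[0.4,0.07,0],"yaw":0}]';python3 -m inch '[{"hand":0.82,"slide":[0.2,0.035,0],"yaw":0},{"hand":0.82,"slide":[0.4,0.07,0],"yaw":0}]'
```

```text
time_s: 17.62
tcp_pos: [0.4493, -0.2981, 0.0963]
ee_rot: [[0.174, -0.985, -0.001], [-0.985, -0.174, 0.0], [-0.0, 0.001, -1.0]]
wrist_force: [-2.5, -0.3, 2.0]
gripper_width: 0.18
time_s: 17.88
tcp_pos: [0.4542, -0.2972, 0.0963]
ee_rot: [[0.174, -0.985, -0.001], [-0.985, -0.174, 0.0], [-0.0, 0.001, -1.0]]
wrist_force: [-3.4, -1.0, 3.8]
gripper_width: 0.18
time_s: 18.12
tcp_pos: [0.4582, -0.2965, 0.0963]
ee_rot: [[0.174, -0.985, -0.0], [-0.985, -0.174, 0.0], [-0.0, 0.0, -1.0]]
wrist_force: [-3.3, 0.3, 4.1]
gripper_width: 0.181
time_s: 18.38
tcp_pos: [0.4624, -0.2958, 0.0963]
ee_rot: [[0.174, -0.985, -0.0], [-0.985, -0.174, 0.0], [-0.0, 0.0, -1.0]]
wrist_force: [-2.8, -1.0, 4.1]
gripper_width: 0.18
```

```bash
python3 -m inch '[{"hand":0.82,"slide":[0.3,0.05,0],"yaw":0},{"hand":0.82,"slide":[0.6,0.11,0],"yaw":0}]';python3 -m inch '[{"hand":0.82,"slide":[0.4,0.07,0],"yaw":0},{"hand":0.82,"slide":[0.8,0.14,0],"yaw":0},{"hand":0.82,"slide":[1.2,0.21,0],"yaw":0}]'
```

```text
time_s: 18.62
tcp_pos: [0.4685, -0.2947, 0.0963]
ee_rot: [[0.174, -0.985, 0.0], [-0.985, -0.174, -0.0], [0.0, -0.0, -1.0]]
wrist_force: [-2.5, -1.6, 3.5]
gripper_width: 0.179
time_s: 19.0
tcp_pos: [0.4806, -0.2926, 0.0963]
ee_rot: [[0.174, -0.985, -0.0], [-0.985, -0.174, -0.0], [-0.0, 0.0, -1.0]]
wrist_force: [-3.7, -0.3, 4.5]
gripper_width: 0.182
```

```bash
python3 -m inch '[{"hand":0.82,"slide":[0.4,0.07,0],"yaw":0},{"hand":0.82,"slide":[0.8,0.14,0],"yaw":0},{"hand":0.82,"slide":[0.65,0.11,0],"yaw":0},{"hand":0.72,"slide":[0.65,0.11,0],"yaw":0},{"hand":0.72,"slide":[0.65,0.11,0],"yaw":0},{"hand":0.72,"slide":[0.65,0.11,3],"yaw":0},{"hand":0.72,"slide":[0.65,0.11,9],"yaw":0},{"hand":0.72,"slide":[0.65,0.11,11],"yaw":0}]'; python3 -m inch '[{"hand":0.5,"slide":[5,54.3,0],"yaw":0},{"hand":0.5,"slide":[5,54.3,0],"yaw":0},{"hand":0.5,"slide":[5,54.3,0],"yaw":0},{"hand":0.5,"slide":[5,54.3,0],"yaw":0},{"hand":0.5,"slide":[5,54.3,0],"yaw":0},{"hand":0.5,"slide":[5,54.3,0],"yaw":0},{"hand":0.5,"slide":[5,54.3,0],"yaw":0},{"hand":0.5,"slide":[5,54.3,0],"yaw":0},{"hand":0.5,"slide":[5,54.3,0],"yaw":0},{"hand":0.5,"slide":[5,54.3,0],"yaw":0}]';  python3 - <<'E'
from h import *
t=capture("top");s=capture("side")
x=sense();print(x["tcp_pos"],x["gripper_width"],x["wrist_force"]);x=x["tcp_pos"]
for n in("top","side"): print(n,proj(n,[[x[0],x[1],.06],[x[0],x[1],.0]]).round(1))
c=np.zeros((560,800,3),np.uint8)
c[:,:400]=cv2.resize(t[185:255,350:400],None,fx=8,fy=8,interpolation=3)
c[:,400:]=cv2.resize(s[150:290,180:280],None,fx=4,fy=4,interpolation=3)
cv2.imwrite("pics/c8.png",c)
E
```

```text
time_s: 20.0
tcp_pos: [0.4886, -0.2922, 0.2103]
ee_rot: [[0.175, -0.985, 0.008], [-0.985, -0.175, -0.003], [0.004, -0.007, -1.0]]
wrist_force: [-0.3, -0.8, -0.6]
gripper_width: 0.277
time_s: 21.25
tcp_pos: [0.537, 0.2548, 0.2058]
ee_rot: [[0.178, -0.984, 0.001], [-0.984, -0.178, 0.001], [-0.001, -0.001, -1.0]]
wrist_force: [-0.3, -1.1, -0.2]
gripper_width: 0.501
[0.53647924 0.25172062 0.20580418] 0.4988714628061905 [-0.3859189  -0.70411187 -1.04395011]
top [[176.8 204.4]
 [180.9 208.2]]
side [[232.3 235. ]
 [233.  253.9]]
```

View pics/c8.png

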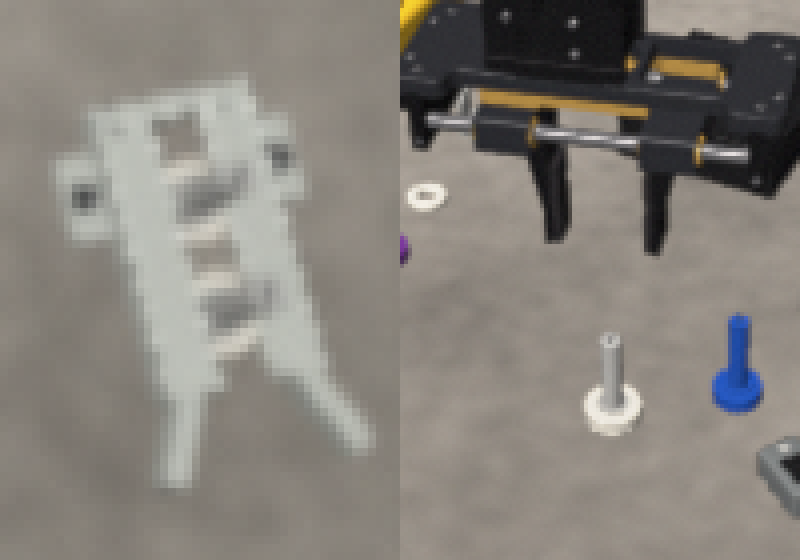

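Both rollers sit upright and wholly under the cover; the rear rim of the second shows at crop (237,347), inside the cover edge at about 378. The jaws are lined up over the third, which looks larger. I'll grip it and gauge it too.

```bash
python3 -m inch '[{"hand":0.55,"slide":[0,0,-5],"yaw":0},{"hand":0.55,"slide":[0,0,-10],"yaw":0},{"hand":0.55,"slide":[0,0,-11],"yaw":0},{"hand":0.55,"slide":[0,0,-11],"yaw":0},{"hand":1,"slide":[0,0,-11],"yaw":0},{"hand":1,"slide":[0,0,-11],"yaw":0},{"hand":1,"slide":[0,0,-11],"yaw":0},{"hand":1,"slide":[0,0,-11],"yaw":0},{"hand":1,"slide":[0,0,-11],"yaw":0}]'; python3 -m inch '[{"hand":1,"slide":[0,0,3],"yaw":0},{"hand":1,"slide":[0,0,8],"yaw":0},{"hand":1,"slide":[0,0,8],"yaw":0}]'; python3 -m inch '[{"hand":1,"slide":[-10.8,-55.3,0],"yaw":0},{"hand":1,"slide":[-10.8,-55.3,0],"yaw":0},{"hand":1,"slide":[-10.8,-55.3,0],"yaw":0},{"hand":1,"slide":[-10.8,-55.3,0],"yaw":0},{"hand":1,"slide":[-10.8,-55.3,0],"yaw":0},{"hand":1,"slide":[-10.8,-55.3,0],"yaw":0},{"hand":1,"slide":[-10.8,-55.3,0],"yaw":0},{"hand":1,"slide":[-10.8,-55.3,0],"yaw":0},{"hand":1,"slide":[-10.8,-55.3,0],"yaw":0},{"hand":1,"slide":[-10.8,-55.3,-2],"yaw":0}]'; python3 -m inch '[{"hand":1,"slide":[0,0,-2],"yaw":0},{"hand":1,"slide":[0,0,-2],"yaw":0},{"hand":1,"slide":[0,0,-2],"yaw":0}]'
```

```text
time_s: 22.48
tcp_pos: [0.5371, 0.2517, 0.0968]
ee_rot: [[0.174, -0.985, 0.001], [-0.985, -0.174, 0.0], [-0.0, -0.001, -1.0]]
wrist_force: [0.6, 0.5, 1.8]
gripper_width: 0.125
time_s: 22.85
tcp_pos: [0.5386, 0.2528, 0.1804]
ee_rot: [[0.175, -0.985, 0.007], [-0.985, -0.175, 0.005], [-0.004, -0.008, -1.0]]
wrist_force: [-1.1, -0.2, -0.6]
gripper_width: 0.127
time_s: 24.1
tcp_pos: [0.4278, -0.3053, 0.1559]
ee_rot: [[0.168, -0.986, 0.002], [-0.986, -0.168, -0.001], [0.001, -0.002, -1.0]]
wrist_force: [0.7, 1.6, -1.7]
gripper_width: 0.127
time_s: 24.48
tcp_pos: [0.429, -0.3014, 0.1364]
ee_rot: [[0.175, -0.985, -0.0], [-0.985, -0.175, -0.0], [0.0, 0.0, -1.0]]
wrist_force: [-0.1, 0.6, -0.5]
gripper_width: 0.126
```

```bash
python3 -m inch '[{"hand":1,"slide":[0,0,-2.5],"yaw":0},{"hand":1,"slide":[0,0,-3.9],"yaw":0},{"hand":1,"slide":[0,0,-3.9],"yaw":0},{"hand":0.82,"slide":[0,0,-3.9],"yaw":0},{"hand":0.82,"slide":[0,0,-3.9],"yaw":0},{"hand":0.82,"slide":[0,0,-3.9],"yaw":0},{"hand":0.82,"slide":[0.5,0.09,-3.9],"yaw":0},{"hand":0.82,"slide":[1,0.18,-3.9],"yaw":0},{"hand":0.82,"slide":[1.5,0.26,-3.9],"yaw":0},{"hand":0.82,"slide":[1.8,0.32,-3.9],"yaw":0}]'; python3 -m inch '[{"hand":0.82,"slide":[0.2,0.035,0],"yaw":0},{"hand":0.82,"slide":[0.4,0.07,0],"yaw":0}]'; python3 -m inch '[{"hand":0.82,"slide":[0.1,0.02,0],"yaw":0},{"hand":0.82,"slide":[0.2,0.035,0],"yaw":0}]'
```

```text
time_s: 25.72
tcp_pos: [0.4467, -0.2983, 0.0973]
ee_rot: [[0.174, -0.985, -0.001], [-0.985, -0.174, 0.0], [-0.0, 0.001, -1.0]]
wrist_force: [-2.8, -1.0, 4.2]
gripper_width: 0.181
time_s: 25.98
tcp_pos: [0.4505, -0.2976, 0.0973]
ee_rot: [[0.174, -0.985, -0.001], [-0.985, -0.174, 0.0], [-0.0, 0.001, -1.0]]
wrist_force: [-4.2, -1.1, 4.5]
gripper_width: 0.179
time_s: 26.22
tcp_pos: [0.4526, -0.2973, 0.0973]
ee_rot: [[0.174, -0.985, -0.0], [-0.985, -0.174, 0.0], [-0.0, 0.0, -1.0]]
wrist_force: [-3.9, -0.8, 5.4]
gripper_width: 0.181
```

```bash
python3 -m inch '[{"hand":0.82,"slide":[0.1,0.02,0],"yaw":0},{"hand":0.82,"slide":[0.1,0.02,0],"yaw":0}]';  python3 -m inch '[{"hand":0.82,"slide":[0.1,0.02,0],"yaw":0},{"hand":0.82,"slide":[0.1,0.02,0],"yaw":0}]'; python3 -m inch '[{"hand":0.82,"slide":[0.1,0.02,0],"yaw":0},{"hand":0.82,"slide":[0.1,0.02,0],"yaw":0}]'
```

```text
time_s: 26.48
tcp_pos: [0.4537, -0.2971, 0.0973]
ee_rot: [[0.174, -0.985, -0.0], [-0.985, -0.174, 0.0], [-0.0, 0.0, -1.0]]
wrist_force: [-3.3, -0.1, 3.8]
gripper_width: 0.18
time_s: 26.72
tcp_pos: [0.4542, -0.2969, 0.0973]
ee_rot: [[0.174, -0.985, -0.001], [-0.985, -0.174, 0.0], [-0.0, 0.001, -1.0]]
wrist_force: [-5.3, -0.3, 7.1]
gripper_width: 0.179
time_s: 26.98
tcp_pos: [0.4557, -0.2967, 0.0973]
ee_rot: [[0.174, -0.985, -0.0], [-0.985, -0.174, 0.0], [-0.0, 0.0, -1.0]]
wrist_force: [-2.5, -0.7, 3.9]
gripper_width: 0.182
```

```bash
python3 -m inch '[{"hand":0.82,"slide":[0.1,0.02,0],"yaw":0},{"hand":0.82,"slide":[0.1,0.02,0],"yaw":0}]';  python3 -m inch '[{"hand":0.82,"slide":[0.1,0.02,0],"yaw":0},{"hand":0.82,"slide":[0.1,0.02,0],"yaw":0}]'; python3 - <<'E'
from h import *
s=capture("side");x=sense();print(x["tcp_pos"],x["wrist_force"])
cv2.imwrite("pics/c9.png",cv2.resize(s[125:165,280:345],None,fx=12,fy=12,interpolation=3))
E
```

```text
time_s: 27.22
tcp_pos: [0.4562, -0.2965, 0.0973]
ee_rot: [[0.174, -0.985, -0.002], [-0.985, -0.174, 0.0], [-0.0, 0.001, -1.0]]
wrist_force: [-4.8, -0.8, 6.9]
gripper_width: 0.181
time_s: 27.48
tcp_pos: [0.4572, -0.2963, 0.0973]
ee_rot: [[0.174, -0.985, -0.001], [-0.985, -0.174, 0.0], [-0.0, 0.001, -1.0]]
wrist_force: [-4.6, -0.3, 5.7]
gripper_width: 0.183
[ 0.45723461 -0.29627829  0.09729418] [-4.99614188 -0.63377781  6.16961372]
```

View pics/c9.png

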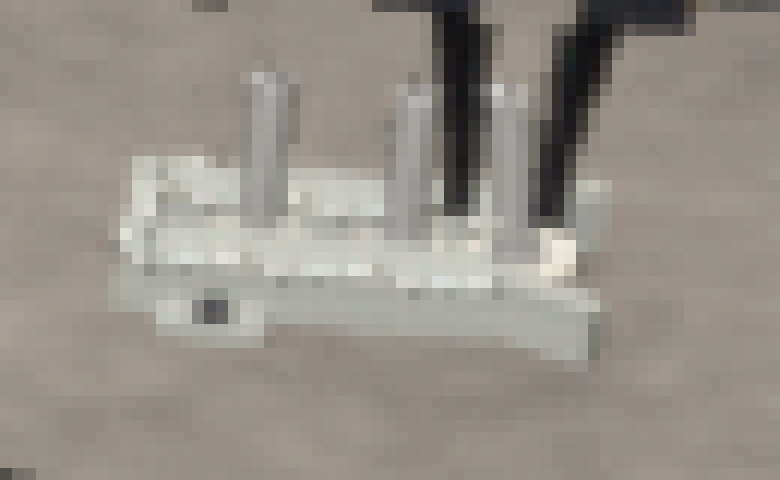

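The third is stopped at the throat: its spindle is at crop (512,95–250), the rear of its wheel sits outside the cover at (560,255), and the push is at 5 N. It's oversize. I'll draw it back clear of the cover, then lift it and take it to the bin.

```bash
python3 -m inch '[{"hand":0.82,"slide":[-0.5,-0.09,0],"yaw":0},{"hand":0.82,"slide":[-1,-0.18,0],"yaw":0},{"hand":0.82,"slide":[-1.5,-0.26,0],"yaw":0},{"hand":0.82,"slide":[-2,-0.35,0],"yaw":0},{"hand":0.82,"slide":[-2.5,-0.44,0],"yaw":0},{"hand":0.82,"slide":[-3.2,-0.56,0],"yaw":0},{"hand":1,"slide":[-3.2,-0.56,0],"yaw":0},{"hand":1,"slide":[-3.2,-0.56,0],"yaw":0},{"hand":1,"slide":[-3.2,-0.56,0],"yaw":0},{"hand":1,"slide":[-3.2,-0.56,0],"yaw":0}]'; python3 -m inch '[{"hand":1,"slide":[0,0,2],"yaw":0},{"hand":1,"slide":[0,0,6],"yaw":0},{"hand":1,"slide":[0,0,8.5],"yaw":0},{"hand":1,"slide":[0,0,8.5],"yaw":0}]'
```

```text
time_s: 28.78
tcp_pos: [0.4278, -0.3027, 0.0987]
ee_rot: [[0.175, -0.985, 0.006], [-0.985, -0.175, -0.002], [0.003, -0.005, -1.0]]
wrist_force: [4.3, 1.8, 5.5]
gripper_width: 0.126
time_s: 29.28
tcp_pos: [0.4251, -0.3022, 0.1833]
ee_rot: [[0.173, -0.985, 0.001], [-0.985, -0.173, -0.0], [0.001, -0.001, -1.0]]
wrist_force: [-0.0, 1.0, -1.0]
gripper_width: 0.128
```

```bash
python3 -m inch '[{"hand":1,"slide":[14.2,26.1,0],"yaw":0},{"hand":1,"slide":[14.2,26.1,0],"yaw":0},{"hand":1,"slide":[14.2,26.1,0],"yaw":0},{"hand":1,"slide":[14.2,26.1,0],"yaw":0},{"hand":1,"slide":[14.2,26.1,0],"yaw":0},{"hand":1,"slide":[14.2,26.1,0],"yaw":0},{"hand":1,"slide":[14.2,26.1,0],"yaw":0},{"hand":1,"slide":[14.2,26.1,-3],"yaw":0},{"hand":1,"slide":[14.2,26.1,-7.6],"yaw":0},{"hand":1,"slide":[14.2,26.1,-7.6],"yaw":0}]'; python3 -m inch '[{"hand":1,"slide":[0,0,-0.2],"yaw":0},{"hand":0.7,"slide":[0,0,-0.2],"yaw":0},{"hand":0.65,"slide":[0,0,-0.2],"yaw":0},{"hand":0.65,"slide":[0,0,-0.2],"yaw":0},{"hand":0.65,"slide":[0,0,-0.2],"yaw":0}]'; python3 -m inch '[{"hand":0.65,"slide":[0,0,3],"yaw":0},{"hand":0.65,"slide":[0,0,8],"yaw":0},{"hand":0.65,"slide":[0,0,14],"yaw":0},{"hand":0.65,"slide":[-12,26,16],"yaw":0},{"hand":0.65,"slide":[-12,26,16],"yaw":0},{"hand":0.65,"slide":[-12,26,16],"yaw":0},{"hand":0.65,"slide":[-12,26,16],"yaw":0},{"hand":0.65,"slide":[-12,26,16],"yaw":0},{"hand":0.65,"slide":[-12,26,16],"yaw":0},{"hand":0.65,"slide":[-12,26,16],"yaw":0}]'; python3 - <<'E'
from h import *
t=capture("top");s=capture("side");x=sense();print(x["tcp_pos"],x["wrist_force"],x["time_s"])
c=np.zeros((560,800,3),np.uint8)
c[:400,:]=cv2.resize(t[120:260,145:425],None,fx=800/280,fy=400/140,interpolation=3)
c[400:,:400]=cv2.resize(s[120:170,265:345],None,fx=5,fy=3.2,interpolation=3)
c[400:,400:]=cv2.resize(s[150:210,220:300],None,fx=5,fy=160/60,interpolation=3)
cv2.imwrite("pics/c10.png",c)
E
```

```text
time_s: 30.52
tcp_pos: [0.5646, -0.0428, 0.1031]
ee_rot: [[0.171, -0.985, -0.009], [-0.985, -0.171, -0.001], [-0.0, 0.009, -1.0]]
wrist_force: [0.4, 0.4, -0.9]
gripper_width: 0.127
time_s: 31.15
tcp_pos: [0.5679, -0.0408, 0.1047]
ee_rot: [[0.174, -0.985, 0.001], [-0.985, -0.174, 0.0], [0.0, -0.001, -1.0]]
wrist_force: [-1.0, -0.7, -0.1]
gripper_width: 0.346
time_s: 32.4
tcp_pos: [0.4476, 0.2189, 0.2642]
ee_rot: [[0.174, -0.985, -0.0], [-0.985, -0.174, -0.0], [0.0, 0.0, -1.0]]
wrist_force: [0.9, -0.6, 0.4]
gripper_width: 0.35
[0.44799433 0.21825532 0.26407196] [ 0.56406211 -0.90688882  0.43471801] 32.5
```

View pics/c10.png

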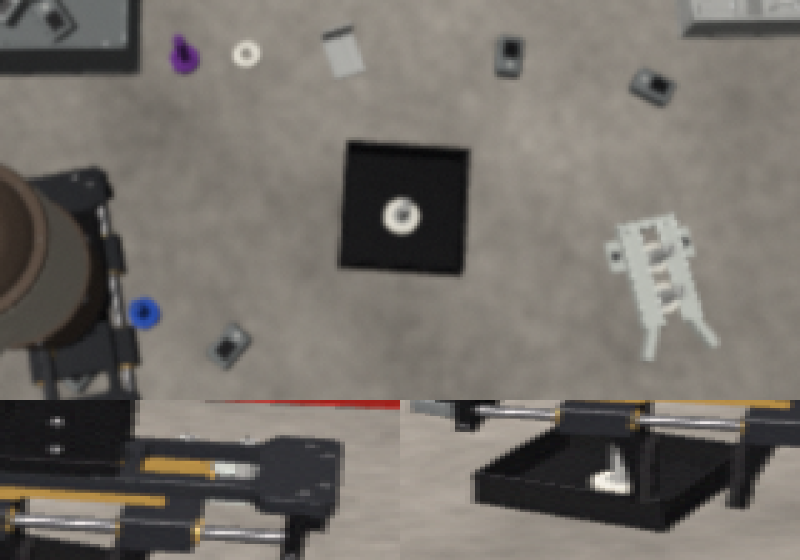

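The third roller stands in the bin at crop (402,215). The other two are upright under the cover at about (660,240–310), and none of the bystanders in view has moved. The gripper is clear, so I'm handing in.

```bash
python3 -c "from station import *; print(finish_job())"
```

```text
the job is handed in; nothing more can be done
None
```

The three rollers are sorted, and I handed the job in at about 32.5 s of the 72 s allowed.

- **Fitting rollers:** two went through the throat at about 1–4 N. They were pushed in at up to 6 N and now stand upright, with their wheels wholly under the cover.
- **Oversize roller:** the third went no further than the throat at about 5 N, and its wheel was visibly larger in the first pictures. I drew it back clear of the cover and put it upright in the black reject bin.
- **Last check:** the final top picture shows all three rollers in place, the bystanders in view where they were, and the robot touching nothing. The driver and the cap near the arm were outside or hidden in that crop. The side view of the track was blocked by the gripper, so the final look at the two rollers in the track was from above only.

**Problems along the way:**
- The first grasp closed too late and missed, without disturbing the roller. The second try held.
- The third roller's stop was not a sharp one: the force wavered between 2.5 and 5.3 N over the last few millimetres. At that spacing it could partly have been touching the second roller, so calling it oversize also rests on its larger size in the pictures.

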